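Move the paint spreader to the spare folding hook

TASK

Swing the spare folding hook fully out and press it firmly against its stop for half a second. Gently move the hanging plywood spreader over from the other hook and leave it hanging there, then fold the emptied hook back flat along the rail and press it home in the same way. The hinges are small: press with about 15 N at the stops, never more than 25 N, pushing the hooks and not squeezing them, and leave everything else on the table where it is.

Things in the scene. Friction and masses are not known exactly. Their poses are not given: they have to be found in the camera images.
- rail: Fixed wooden hook rail: plank 460 mm long (its y), 20 thick, 50 tall on two posts, top edge 203 mm above the table. Origin on the table under the middle of the plank's front face; x points square to the plank, front to back. Two identical steel folding hooks on its front, hinges 24 mm before the plank, about 200 mm apart; which is left or right varies, and each mount is crooked by up to 5 degrees.
- hook_used (a joint): Hinge (vertical axis) of the hook holding the spreader at the start, nearly fully out. 0 = folded on its inner stop, arm along the rail to rail +y; 1.571 = out on its outer stop, arm towards the robot (rail -x); grows counter-clockwise from above. Stiff: 0.2 N m (2.5 N at the nose), stays where left. Mounts are crooked: feel for the stops, which are rigid.
- used_nose (a point): Centre (224 mm up) of that hook's upturned nose: upright pin 12 mm in diameter at the arm's end, 80 mm from the hinge axis, top 238 mm above the table. The arm is a bar 12 mm wide, 10 mm high, top 210 mm above the table. The nose stands above the plank's top edge, so shut fingers pointing down can push it from either side.
- used_hinge (a point): Point on that hook's hinge axis, level with the arm's top (210 mm above the table); the hinge barrel is 20 mm in diameter, its top at 212 mm.
- hook_spare (a joint): Hinge of the spare, empty hook; same hook and values as hook_used. Starts folded or nearly so (0 to 0.25 rad).
- spare_nose (a point): The same nose point on the spare hook.
- spare_hinge (a point): The same hinge point on the spare hook.
- spreader_grip (a point): Centre of the grip tab (44 mm wide, top 30 mm higher) of the plywood spreader: upright board 12 mm thick (its x), 110 wide (y), 180 tall, 0.14 to 0.28 kg. 30 mm below this point is the upper edge of a window 60 wide, 64 high, hung on the arm; toothed blade down to 150 mm below. Hangs square to the arm, 34 mm from the hinge axis. Lift it 28 to 54 mm to pass the nose.
- cup: Bystander: white plastic cup 68 mm across, 65 mm high, standing under the hooks. Origin under its centre.
- jar: Bystander: low paint jar 60 mm across, 60 mm high, in front of the rail. Origin under its centre.
- lid: Bystander: bottle cap 48 mm across, 12 mm high, in front of the rail.
- paint_pink: Bystander: squeeze bottle of paint 68 mm across, 170 mm high, right of the rail.
- paint_blue: Bystander: the same, blue, left of the rail.
- paint_white: Bystander: the same, white, left of the rail.
- brush: Bystander: paint brush lying on the table at the front right.
Mind the look-alikes: they are no part of the job. Leave any turquoise or yellow look-alike of the part that bears spreader_grip alone.

How it is judged:
On the way, in this order (a step that is already met when the one before it is completed fails the run):
1. the spare hook is swung out and pressed against its outer stop (within 2 degrees) with 10 to 25 N for 0.3 s (value of joint hook_spare above 1.536 rad and contact force between the fingers and hook_spare above 10 N), for 0.3 s.
2. the spreader hangs on the spare hook, let go (contact force between spreader and hook_spare above 0.5 N and contact force between the fingers and spreader below 0.1 N and angle between spreader_grip's own z axis and vertical below 0.25 rad), for 0.3 s.
3. the emptied hook is folded and pressed against its inner stop (within 2 degrees) with 10 to 25 N for 0.3 s (value of joint hook_used below 0.035 rad and contact force between the fingers and hook_used above 10 N), for 0.3 s.
At the end, for the whole second after the job is handed in: The spreader hangs at rest and upright (within 14 degrees) by its window on the arm of the spare hook, between hinge and nose; the spare hook is out (beyond 1.45 rad) and the emptied hook folded to within 0.06 rad of its inner stop (value of joint hook_spare above 1.45 rad and value of joint hook_used below 0.06 rad and contact force between spreader and hook_spare above 0.5 N and horizontal distance between spreader_grip and spare_hinge below 0.085 m and height (world z) of spreader_grip above 0.22 m and angle between spreader_grip's own z axis and vertical below 0.25 rad and linear speed of spreader below 0.03 m/s); the robot touches nothing.
It fails at once if a hook is pushed or squeezed with more than 25 N (contact force between the fingers and hook_spare above 25 N or contact force between the fingers and hook_used above 25 N).
It fails at once if the spreader is pressed on a hook with more than 25 N (contact force between spreader and hook_spare above 25 N or contact force between spreader and hook_used above 25 N).
It fails at once if the spreader is dropped (height (world z) of spreader_grip below 0.2 m).
It fails at once if a bystander is moved by more than 30 mm (distance of any of cup, jar, lid, paint_pink, paint_blue, paint_white, brush from where it was at the start of the episode above 0.03 m).
It also fails if it takes over 72 s, if anything falls off the work surface, if the arm or the gripper's body presses on something with over 40 N, if the wrist force passes 120 N, or if a joint passes its speed limit or range.

ROBOT

A 7-joint arm with a two-finger parallel gripper is mounted at the origin on the work surface. World frame = base frame: x ahead of the robot, y to its left, z up, the work surface at z = 0. Lengths are in m, angles in rad, forces in N, time in s.
With the tool pointing down it reaches from about 0.425 to 0.875 m from the base axis. Payload 4.7 kg.
Tool frame: the origin (TCP) lies midway between the tips of the shut fingers; the grasp point (between the pads) lies 19 mm behind it (ctrl.grip_point_offset is the distance from the TCP to the grasp point, in m); z points along the fingers, y is the line along which they close (so a half turn about z gives the same grasp; the last joint's range is limited). The gripper opens to 87 mm and grips with 3 to 60 N. Pads are 19 mm wide; open, the fingers measure 117 mm over their backs; the gripper's body (75 mm by 190 mm) begins 51 mm behind the grasp point.
Start: joints at [1.203, 0.321, -0.07, 1.45, 0.023, 1.371, -0.057], TCP at [0.242, -0.603, 0.223] pointing down, gripper open.
Joint ranges: [-2.86, 2.86], [-0.3, 2.09], [-1.38, 1.24], [0.06, 2.45], [-1.56, 4.7], [0.09, 2.05], [-2.69, 2.69]. Speed limits (rad/s): [2.57, 2.57, 3.14, 3.14, 3.14, 3.14, 3.14].

INTERFACE

Orientations are given as a rotation vector (axis times angle).
In Python, from bench import ctrl gives the robot as it stands.
- The arm moves only by the tool move_arm, never from a script. Its argument "increments" is text: rows parted by semicolons, each of 7 numbers parted by spaces: the shift along the world's x, y, z in mm, then the turn, a rotation vector about the world's x, y, z in degrees, then the closure in counts, from 0 (fully open) to 255 (shut). A call has exactly 8 rows; each row shifts and turns the commanded pose from where the row before left it; what a row does not reach is not made up. A row lasts 1/12 s, in which the tool goes at most 41.7 mm and 7.16 degrees, less where a joint would pass 70% of its speed; a pose out of reach is approached as far as the arm can. A call with a gripper value outside its range is refused whole. The fingers move at their own pace and stop on an object; "grip_force" is the grip in N (left out, the last holds). Time passes only in rows, so rows that do not move let the fingers close, or fill a call up. It gives the time, the measured TCP pose, the force, the opening and the grip force at its end, in the units of the state.
- ctrl.get_state(): the state, without advancing time (a new reading comes with each control period).
- ctrl.get_image(name): name is "scene" or "top" or "wrist"; returns a dict with "frame" (400x640x3 uint8, red, green, blue), "depth" (400x640 float32, m along the optical axis (not along the pixel's ray), 0 where there is no reading), "fx", "fy", "cx", "cy" (pixels), "position" and "orientation" of the camera in the world. Camera axes: x right, y down, z forward; pixel columns grow to the right and rows downward; lengths in m; the calibration is good to about 2 mm. A picture is of the moment at which its call begins.
- ctrl.close_job(): hands the job in; it is judged then, once.
Trained networks look in a picture, given as the dict that the camera call returned (one of the last four; its "shot" number tells which), for a name from the list of things; names that differ only in an ending like _2 or _b are one class to them, and where a whole thing is asked for, a point or a joint stands for the part that bears it (a point fixed in the world has none). Each returns a list of dicts, best first, with "score" (0 to 1); they miss things now and then, are a little off and sometimes report something else, mostly with a low value. They report only what shows in the picture. A call takes as long as a camera call. They do not tell look-alikes from the thing itself.
- ctrl.find_in(target, picture): "centre" ([x, y, z] in m, in world coordinates, good to about 4 mm: the middle of the surface that is visible of it).
- ctrl.silhouettes(target, picture): "region" (400x640 bool, what is visible of it).
The state is a dict: "time": time; "joint_positions": joint angles; "qd": joint speeds; "joint_torque": joint torques, N m; "position": TCP position; "tool_rot": TCP orientation; "ft_force": force on the tool from outside, world axes, zero at the start; "torque": the same for the moment, N m; "grip_width": opening from 0.0 (shut) to 1.0 (fully open); "grip_force": force on a finger pad.
Only numpy, scipy, OpenCV 4.12 (cv2) and the standard library are available. Lean on these libraries where they do the work, as an engineer would, in place of code of your own. Each camera call takes 0.05 s, during which the arm holds its last target. There are 200 camera calls.

## Working session

There is one attempt and no reset: what is moved stays moved. The work goes in short steps, Python scripts to look and compute and a tool call to move; the robot and the scene stay as the last step left them, time stands still between calls to the robot, and variables do not carry over. Pictures are saved under pics/ and viewed, at most 10 in all, crops included, and the job is handed in when it is done.

Besides the shell and the picture viewer there is one more tool, called after "Call:" by a JSON object that holds its "method" and its "body", one argument or row to a line. move_arm: Moves the arm, as the interface text tells. Its arguments: {"type":"object","properties":{"increments":{"type":"string"},"grip_force":{"type":"number"}},"required":["increments"]}

```bash
mkdir -p pics; ls
cat > h.py <<'E'
import numpy as np, cv2
from scipy.spatial.transform import Rotation as R
from bench import ctrl
def rot(o):
    o=np.array(o,float)
    return o if o.shape==(3,3) else (R.from_rotvec(o).as_matrix() if o.size==3 else R.from_quat(o).as_matrix())
def cloud(p):
    d=p["depth"];v,u=np.mgrid[0:d.shape[0],0:d.shape[1]]
    c=np.stack([(u-p["cx"])/p["fx"]*d,(v-p["cy"])/p["fy"]*d,d],-1)
    w=c@rot(p["orientation"]).T+np.array(p["position"]); w[d==0]=np.nan
    return w
def save(p,n,crop=None,s=1):
    f=p["frame"][:,:,::-1]
    if crop: f=f[crop[1]:crop[3],crop[0]:crop[2]]
    cv2.imwrite("pics/"+n,cv2.resize(f,None,fx=s,fy=s,interpolation=cv2.INTER_CUBIC))
E
python3 - <<'E'
from h import *
np.set_printoptions(precision=4,suppress=True)
for n in ["scene","top"]:
    p=ctrl.get_image(n); save(p,n+"0.png")
    print(n,p["position"],p["orientation"],p["fx"])
    for t in ["rail","used_nose","spare_nose","used_hinge","spare_hinge","spreader_grip","cup","jar","lid","paint_pink","paint_blue"]:
        print(t,[(np.round(r["centre"],3).tolist(),round(r["score"],2)) for r in ctrl.find_in(t,p)][:4])
a=cv2.imread("pics/scene0.png");b=cv2.imread("pics/top0.png")
s=ctrl.get_state();print(s)
E
```

```text
pics
scene [1.4907 0.1059 1.0585] [-1.7138 -1.8335  0.7647] 438.1713145268197
rail [([0.632, 0.006, 0.178], 0.59)]
used_nose [([0.58, -0.092, 0.212], 0.63)]
spare_nose [([0.589, 0.141, 0.209], 0.64), ([0.579, -0.092, 0.209], 0.52)]
used_hinge []
spare_hinge [([0.584, 0.146, 0.206], 0.63)]
spreader_grip [([0.772, -0.068, 0.057], 0.84), ([0.552, -0.092, 0.226], 0.77), ([0.768, -0.27, 0.081], 0.63), ([0.524, -0.352, 0.091], 0.32)]
cup [([0.518, -0.353, 0.093], 0.7)]
jar [([0.545, -0.103, 0.037], 0.84), ([0.52, -0.352, 0.09], 0.24)]
lid [([0.53, 0.104, 0.009], 0.54)]
paint_pink [([0.578, -0.093, 0.214], 0.46), ([0.633, 0.005, 0.177], 0.17)]
paint_blue [([0.666, 0.445, 0.099], 0.9)]
top [0.4452 0.0219 1.3252] [-2.1338  2.1808 -0.1   ] 466.2572120112633
rail [([0.623, -0.01, 0.2], 0.59)]
used_nose [([0.542, -0.09, 0.213], 0.6), ([0.544, -0.089, 0.225], 0.47)]
spare_nose [([0.584, 0.135, 0.213], 0.58), ([0.486, 0.434, 0.115], 0.55)]
used_hinge [([0.542, -0.096, 0.212], 0.64)]
spare_hinge [([0.585, 0.135, 0.21], 0.71)]
spreader_grip [([0.75, -0.27, 0.078], 0.93), ([0.761, -0.076, 0.082], 0.8
[... 173 characters left out ...]
525, 0.1, 0.014], 0.48)]
paint_pink [([0.499, -0.349, 0.118], 0.74), ([0.588, 0.134, 0.21], 0.59), ([0.539, -0.099, 0.206], 0.43)]
paint_blue [([0.639, 0.436, 0.11], 0.97)]
{'time': 1.2, 'joint_positions': array([ 1.2032,  0.321 , -0.0701,  1.4505,  0.0226,  1.3708, -0.0569]), 'qd': array([-0.0011,  0.    , -0.0018,  0.0001,  0.0001,  0.0015, -0.0002]), 'joint_torque': array([ -0.    , -49.1105,  -0.4033, -31.2771,  -0.0639,   0.0336,
         0.    ]), 'position': array([ 0.2422, -0.6032,  0.2226]), 'tool_rot': array([ 3.0844,  0.5961, -0.    ]), 'ft_force': array([-1.0404, -0.88  , -0.1716]), 'torque': array([ 0.0581, -0.0022,  0.0074]), 'grip_force': 0.0, 'grip_width': 0.9952491910384718}
```

Run:
```python
import cv2
a=cv2.imread("pics/top0.png"); cv2.imwrite("pics/t1.png",cv2.resize(a[100:350,130:500],None,fx=2.1,fy=2.1,interpolation=cv2.INTER_CUBIC))
```

```text
(no output)
```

View pics/scene0.png

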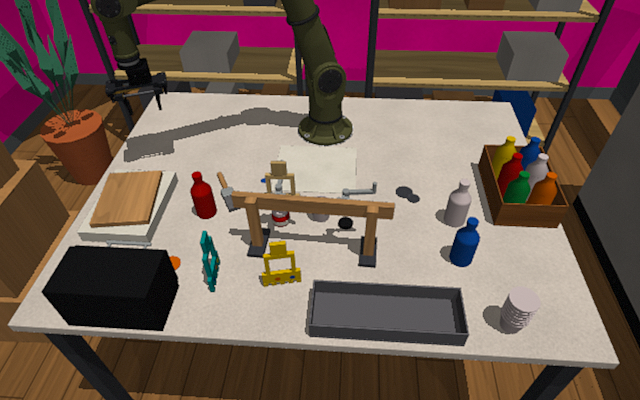

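View pics/t1.png

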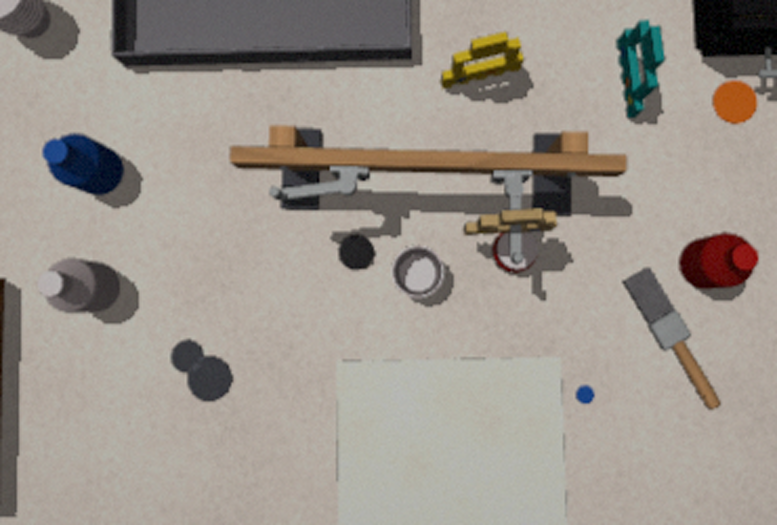

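The view shows the spreader (plain wood) on the used hook at top-crop (510,220), with the nose at (516,257) and the hinge at (515,180). The spare hook is folded, hinge at (348,182) and nose at (277,192). Three things could be taken for the spreader: yellow (483,60), turquoise (640,65) and plain wood (510,220). I choose the wood one because it hangs on the hook. Next I measure from the known heights.

```bash
cat >> h.py <<'E'
def ray(p,u,v,z):
    d=rot(p["orientation"])@np.array([(u-p["cx"])/p["fx"],(v-p["cy"])/p["fy"],1.]);o=np.array(p["position"])
    return o+d*(z-o[2])/d[2]
E
python3 - <<'E'
from h import *
np.set_printoptions(precision=4,suppress=True)
p=ctrl.get_image("top")
f=lambda a,b,z:ray(p,130+(a+.5)/2.1-.5,100+(b+.5)/2.1-.5,z)
for n,a,b,z in [("railL",230,155,.203),("railR",627,165,.203),("sp hinge",348,180,.212),("sp nose",276,192,.238),("us hinge",515,178,.212),("us nose",516,258,.238),("board",510,218,.25),("boardL",470,228,.225),("boardR",553,216,.225),("cup",418,268,.065),("jar",514,250,.06),("red",755,256,.17)]:
    print(n,f(a,b,z))
w=cloud(p); z=w[...,2]
m=(z>.185)&(z<.215)&(w[...,0]>.6)&(w[...,0]<.68)&(abs(w[...,1])<.26)
q=w[m];print("plank",len(q),q.min(0),q.max(0),np.median(q,0)); c=np.polyfit(q[:,1],q[:,0],1);print(c, np.degrees(np.arctan(c[0])))
m=(z>.2)&(w[...,0]>.45)&(w[...,0]<.612)&(w[...,1]>.05)&(w[...,1]<.25)
print("spare pts");print(w[m&(z>.218)]);q=w[m];print(q.min(0),q.max(0),len(q))
m=(z>.215)&(w[...,0]>.45)&(w[...,0]<.612)&(w[...,1]<.0)&(w[...,1]>-.2)
print("used/spreader");q=w[m];print(q[np.argsort(q[:,2])][::3])
E
```

```text
railL [0.6276 0.2322 0.203 ]
railR [ 0.6051 -0.2269  0.203 ]
sp hinge [0.5939 0.0947 0.212 ]
sp nose [0.5787 0.174  0.238 ]
us hinge [ 0.5917 -0.0966  0.212 ]
us nose [ 0.499  -0.0919  0.238 ]
board [ 0.5425 -0.0855  0.25  ]
boardL [ 0.5345 -0.0427  0.225 ]
boardR [ 0.5459 -0.1364  0.225 ]
cup [0.4974 0.0161 0.065 ]
jar [ 0.5181 -0.1083  0.06  ]
red [ 0.4986 -0.3786  0.17  ]
plank 2068 [ 0.6    -0.2243  0.185 ] [0.6627 0.2333 0.2105] [0.6189 0.0085 0.2034]
[0.0409 0.6203] 2.3420342545978343
spare pts
[[0.5859 0.1763 0.2408]
 [0.584  0.1791 0.2376]
 [0.5839 0.1767 0.238 ]
 [0.5836 0.174  0.2403]
 [0.584  0.1722 0.2365]
 [0.5817 0.1816 0.2372]
 [0.5816 0.1791 0.238 ]
 [0.5812 0.1763 0.241 ]
 [0.5815 0.1744 0.2377]
 [0.5809 0.1715 0.2419]
 [0.5835 0.1719 0.2212]
 [0.5789 0.181  0.2411]
 [0.5792 0.179  0.2384]
 [0.5787 0.174  0.2411]
 [0.5791 0.1721 0.2378]
 [0.5808 0.1716 0.2235]
 [0.5767 0.179  0.2392]
 [0.5767 0.1766 0.2391]
 [0.5767 0.1743 0.2386]
 [0.5773 0.1728 0.2326]
 [0.5781 0.1713 0.2258]
 [0.5751 0.1776 0.232 ]
 [0.575  0.1752 0.2324]
 [0.5758 0.1738 0.2253]
 [0.5765 0.1723 0.
[... 1720 characters left out ...]
 0.5435 -0.1163  0.2695]
 [ 0.5466 -0.0801  0.2698]
 [ 0.5483 -0.1029  0.2699]
 [ 0.5463 -0.0892  0.2702]
 [ 0.5395 -0.0889  0.2704]
 [ 0.5397 -0.0776  0.2705]
 [ 0.5435 -0.1094  0.2708]
 [ 0.5481 -0.1095  0.2708]
 [ 0.5442 -0.08    0.2709]
 [ 0.5462 -0.0913  0.2711]
 [ 0.5507 -0.0937  0.2712]
 [ 0.5485 -0.0891  0.2713]
 [ 0.5465 -0.0777  0.2716]
 [ 0.5456 -0.1161  0.2717]
 [ 0.5483 -0.0959  0.2718]
 [ 0.5487 -0.0778  0.272 ]
 [ 0.5459 -0.1025  0.2721]
 [ 0.5502 -0.1117  0.2722]
 [ 0.5481 -0.1048  0.2723]
 [ 0.5478 -0.1138  0.2726]
 [ 0.5456 -0.1092  0.2729]
 [ 0.5481 -0.1002  0.2732]
 [ 0.541  -0.1112  0.2733]
 [ 0.5436 -0.0978  0.2735]
 [ 0.5483 -0.0866  0.2738]
 [ 0.5394 -0.075   0.2745]]
```

Call:
{"method": "move_arm", "body": {
  "increments": "15 33 16 0 0 0 255;15 33 16 0 0 0 255;15 33 16 0 0 0 255;15 33 16 0 0 0 255;15 33 16 0 0 0 255;15 33 16 0 0 0 255;15 33 16 0 0 0 255;15 33 16 0 0 0 255",
  "grip_force": 20
}}

```text
time: 1.92
position: [0.3625, -0.3374, 0.3516]
tool_rot: [3.084, 0.596, 0.0]
ft_force: [0.5, -0.0, 1.2]
grip_width: 0.482
grip_force: 0.0
```

Call:
{"method": "move_arm", "body": {
  "increments": "17 37 0 0 0 -1.9 255;17 37 0 0 0 -1.9 255;17 37 0 0 0 -1.9 255;17 37 0 0 0 -1.9 255;17 37 0 0 0 -1.9 255;17 37 0 0 0 -1.9 255;17 37 0 0 0 -1.9 255;17 37 0 0 0 -1.9 255"
}}

```text
time: 2.58
position: [0.4986, -0.0413, 0.3511]
tool_rot: [3.135, 0.18, 0.002]
ft_force: [1.3, -1.2, 0.4]
grip_width: 0.006
grip_force: 0.0
```

Call:
{"method": "move_arm", "body": {
  "increments": "15 32 0 0 0 0 255;15 32 0 0 0 0 255;15 32 0 0 0 0 255;15 32 0 0 0 0 255;15 32 0 0 0 0 255;15 32 0 0 0 0 255;16 29 0 0 0 0 255;0 0 0 0 0 0 255"
}}

```text
time: 3.25
position: [0.6041, 0.1854, 0.3487]
tool_rot: [-3.129, -0.197, 0.004]
ft_force: [-1.1, -0.6, 0.1]
grip_width: 0.007
grip_force: 0.0
```

Call:
{"method": "move_arm", "body": {
  "increments": "0 -8 -35 0 0 0 255;1 0 -35 0 0 0 255;0 0 -25 0 0 0 255;0 0 -15 0 0 0 255;0 0 -10 0 0 0 255;0 0 -8 0 0 0 255;0 0 0 0 0 0 255;0 0 0 0 0 0 255"
}}

```text
time: 3.92
position: [0.6055, 0.1698, 0.2234]
tool_rot: [-3.136, -0.183, -0.001]
ft_force: [-0.9, -0.2, 1.0]
grip_width: 0.005
grip_force: 0.0
```

Run:
```python
from h import *
np.set_printoptions(precision=4,suppress=True)
s=ctrl.get_state();print(s["position"],s["ft_force"],s["joint_positions"])
p=ctrl.get_image("top"); a=p["frame"]; save(p,"t2.png",(200,130,420,260),3)
```

```text
[0.6055 0.1698 0.2234] [-0.9382 -0.1704  0.9911] [ 0.3004  0.3739 -0.7937  1.4854  0.268   1.3933 -1.9602]
```

View pics/t2.png

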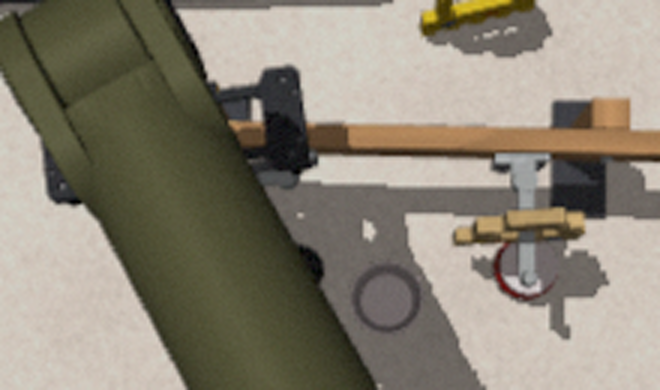

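Call:
{"method": "move_arm", "body": {
  "increments": "-2 1 -2 0 0 0 255;-2 1 -2 0 0 0 255;-1.5 1 0 0 0 0 255;-1.5 0 0 0 0 0 255;-1.5 0 0 0 0 0 255;-1.5 0 0 0 0 0 255;-1 0 0 0 0 0 255;-1 0 0 0 0 0 255"
}}

```text
time: 4.63
position: [0.5934, 0.1729, 0.2188]
tool_rot: [-3.136, -0.183, -0.001]
ft_force: [2.6, 1.2, -0.4]
grip_width: 0.003
grip_force: 1.3
```

Run:
```python
from h import *
H=np.array([.590,.096]); P=np.array(ctrl.get_state()["position"])[:2]; yaw=0
f0=ctrl.get_state();print(f0["position"],f0["ft_force"])
# tool-fixed-to-arm arc about H, 4.5 deg per row
q=P-H
for k in range(1,19):
    a=np.radians(4.5); c,s=np.cos(a),np.sin(a)
    n=np.array([c*q[0]-s*q[1],s*q[0]+c*q[1]]); print(k,np.round((n-q)*1000,1)); q=n
```

```text
[0.59338614 0.17292204 0.2188318 ] [ 2.63933448  1.20043345 -0.42493705]
1 [-6.  0.]
2 [-6.  -0.4]
3 [-6.  -0.9]
4 [-5.9 -1.4]
5 [-5.8 -1.8]
6 [-5.6 -2.3]
7 [-5.4 -2.7]
8 [-5.2 -3.1]
9 [-4.9 -3.5]
10 [-4.6 -3.9]
11 [-4.3 -4.3]
12 [-3.9 -4.6]
13 [-3.6 -4.9]
14 [-3.2 -5.1]
15 [-2.8 -5.4]
16 [-2.3 -5.6]
17 [-1.9 -5.7]
18 [-1.4 -5.9]
```

Call:
{"method": "move_arm", "body": {
  "increments": "-6 0 0 0 0 4.5 255;-6 -0.4 0 0 0 4.5 255;-6 -0.9 0 0 0 4.5 255;-5.9 -1.4 0 0 0 4.5 255;-5.8 -1.8 0 0 0 4.5 255;-5.6 -2.3 0 0 0 4.5 255;-5.4 -2.7 0 0 0 4.5 255;-5.2 -3.1 0 0 0 4.5 255"
}}

```text
time: 5.3
position: [0.5477, 0.1597, 0.2188]
tool_rot: [2.923, 1.148, 0.002]
ft_force: [3.3, 0.8, -0.5]
grip_width: 0.006
grip_force: 1.4
```

Call:
{"method": "move_arm", "body": {
  "increments": "-4.9 -3.5 0 0 0 4.5 255;-4.6 -3.9 0 0 0 4.5 255;-4.3 -4.3 0 0 0 4.5 255;-3.9 -4.6 0 0 0 4.5 255;-3.4 -4.4 0 0 0 4 255;-1.5 -2.5 0 0 0 2.5 255;0 0 0 0 0 0 255;0 0 0 0 0 0 255"
}}

```text
time: 5.97
position: [0.5243, 0.1368, 0.2187]
tool_rot: [2.618, 1.736, -0.001]
ft_force: [-0.5, 0.7, 0.5]
grip_width: 0.003
grip_force: 0.2
```

Run:
```python
from h import *
np.set_printoptions(precision=4,suppress=True)
s=ctrl.get_state();print(s["position"],s["ft_force"],s["tool_rot"])
p=ctrl.get_image("scene"); w=cloud(p);z=w[...,2]
m=(z>.222)&(z<.245)&(w[...,0]>.45)&(w[...,0]<.6)&(w[...,1]>.02)&(w[...,1]<.16)
q=w[m];print(len(q));print(q[::max(1,len(q)//15)])
save(p,"s2.png",(240,130,420,270),4)
```

```text
[0.5243 0.1368 0.2187] [-0.5297  0.7019  0.5334] [ 2.6183  1.7357 -0.0013]
13
[[0.5233 0.1492 0.2418]
 [0.52   0.1522 0.2391]
 [0.5224 0.1494 0.2373]
 [0.5191 0.1524 0.2347]
 [0.5266 0.1494 0.2371]
 [0.5369 0.1464 0.242 ]
 [0.5213 0.1499 0.2289]
 [0.5326 0.1468 0.2346]
 [0.5239 0.15   0.2273]
 [0.5324 0.147  0.2307]
 [0.5233 0.1503 0.223 ]
 [0.5339 0.1471 0.2282]
 [0.5372 0.1446 0.2233]]
```

View pics/s2.png

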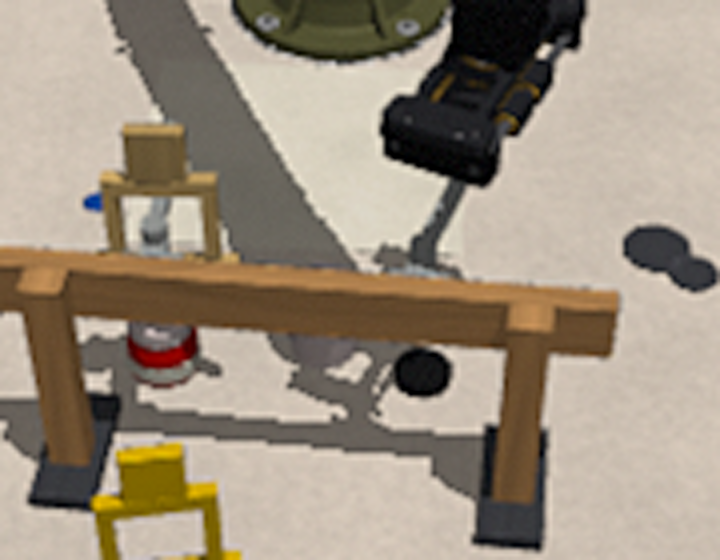

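Call:
{"method": "move_arm", "body": {
  "increments": "-1.1 -1.7 0 0 0 1.5 255;-1.1 -1.7 0 0 0 1.5 255;-1 -1.7 0 0 0 1.5 255;-1 -1.7 0 0 0 1.5 255;-0.9 -1.8 0 0 0 1.5 255;0 0 0 0 0 0 255;0 0 0 0 0 0 255;0 0 0 0 0 0 255"
}}

```text
time: 6.68
position: [0.5196, 0.129, 0.2186]
tool_rot: [-2.498, -1.905, -0.001]
ft_force: [0.9, 2.3, 0.6]
grip_width: 0.004
grip_force: 1.1
```

Call:
{"method": "move_arm", "body": {
  "increments": "-0.4 -0.9 0 0 0 0.7 255;-0.4 -0.9 0 0 0 0.7 255;-0.4 -0.9 0 0 0 0.7 255;-0.4 -0.9 0 0 0 0.7 255;0 0 0 0 0 0 255;0 0 0 0 0 0 255;0 0 0 0 0 0 255;0 0 0 0 0 0 255"
}}

```text
time: 7.35
position: [0.5179, 0.1246, 0.2186]
tool_rot: [2.451, 1.965, -0.0]
ft_force: [1.5, 1.0, 0.8]
grip_width: 0.002
grip_force: 0.8
```

Call:
{"method": "move_arm", "body": {
  "increments": "-0.3 -1 0 0 0 0.8 255;-0.3 -1 0 0 0 0.8 255;-0.3 -1 0 0 0 0.8 255;-0.3 -1 0 0 0 0.8 255;0 0 0 0 0 0 255;0 0 0 0 0 0 255;0 0 0 0 0 0 255;0 0 0 0 0 0 255"
}}

```text
time: 8.02
position: [0.5169, 0.1227, 0.2187]
tool_rot: [-2.391, -2.035, -0.004]
ft_force: [3.0, 5.1, -1.0]
grip_width: 0.001
grip_force: 2.8
```

Call:
{"method": "move_arm", "body": {
  "increments": "-0.2 -0.8 0 0 0 0.8 255;-0.2 -0.8 0 0 0 0.8 255;-0.2 -0.8 0 0 0 0.8 255;0 0 0 0 0 0 255;0 0 0 0 0 0 255;0 0 0 0 0 0 255;0 0 0 0 0 0 255;0 0 0 0 0 0 255"
}}

```text
time: 8.68
position: [0.5165, 0.1228, 0.2189]
tool_rot: [-2.345, -2.086, -0.009]
ft_force: [4.4, 9.2, -2.0]
grip_width: -0.0
grip_force: 5.0
```

Call:
{"method": "move_arm", "body": {
  "increments": "-0.3 -1 0 0 0 0 255;-0.3 -1 0 0 0 0 255;-0.3 -0.8 0 0 0 0 255;0 0 0 0 0 0 255;0 0 0 0 0 0 255;0 0 0 0 0 0 255;0 0 0 0 0 0 255;0 0 0 0 0 0 255"
}}

```text
time: 9.35
position: [0.5163, 0.1225, 0.2191]
tool_rot: [-2.342, -2.087, -0.017]
ft_force: [6.8, 14.6, -5.9]
grip_width: 0.005
grip_force: 7.2
```

Call:
{"method": "move_arm", "body": {
  "increments": "0 0 0 0 0 0 255;0 0 0 0 0 0 255;0 0 0 0 0 0 255;0 0 0 0 0 0 255;0 0 0 0 0 0 255;0 0 0 0 0 0 255;0 0 0 0 0 0 255;0 0 0 0 0 0 255"
}}

```text
time: 10.02
position: [0.5163, 0.1225, 0.2191]
tool_rot: [-2.342, -2.087, -0.017]
ft_force: [6.5, 15.2, -6.3]
grip_width: 0.001
grip_force: 7.2
```

Call:
{"method": "move_arm", "body": {
  "increments": "1 5 0 0 0 0 255;2 10 0 0 0 0 255;2 12 5 0 0 0 255;2 0 20 0 0 0 255;2 0 30 0 0 1 255;2 0 30 0 0 1 200;3 -10 25 0 0 1 180;3 -20 10 0 0 1 170"
}}

```text
time: 10.68
position: [0.5324, 0.1146, 0.3421]
tool_rot: [2.269, 2.169, 0.004]
ft_force: [-0.8, 1.1, -0.6]
grip_width: 0.148
grip_force: 0.0
```

Call:
{"method": "move_arm", "body": {
  "increments": "2 -35 0 0 0 1 170;2 -38 0 0 0 0.5 170;2 -38 0 0 0 0 170;2 -38 0 0 0 0 170;2 -30 0 0 0 0 170;2 -20 0 0 0 0 170;0 -10 0 0 0 0 170;0 0 0 0 0 0 170"
}}

```text
time: 11.35
position: [0.5434, -0.1001, 0.3378]
tool_rot: [-2.253, -2.187, 0.003]
ft_force: [0.1, -0.3, 0.7]
grip_width: 0.328
grip_force: 0.0
```

```bash
python3 - <<'E'
from h import *
np.set_printoptions(precision=4,suppress=True)
s=ctrl.get_state();print(s["position"],s["ft_force"],s["tool_rot"],s["grip_width"],np.degrees(2*np.arctan2(s["tool_rot"][1],s["tool_rot"][0])))
p=ctrl.get_image("top"); w=cloud(p);z=w[...,2]
m=(z>.228)&(z<.245)&(w[...,0]>.47)&(w[...,0]<.6)&(w[...,1]>.04)&(w[...,1]<.16)
print(np.nanmean(w[m],0),m.sum())
m=(z>.205)&(z<.216)&(w[...,0]>.52)&(w[...,0]<.57)&(w[...,1]>.06)&(w[...,1]<.16)
q=w[m];print(len(q),q.min(0),q.max(0),np.polyfit(q[:,0],q[:,1],1))
save(p,"t3.png",(250,130,450,270),3)
p=ctrl.get_image("wrist"); save(p,"w3.png",None,1)
E
cd pics; python3 -c "
import cv2,numpy as np
a=cv2.imread('t3.png');b=cv2.imread('w3.png');b=cv2.resize(b,(600,375))
a=cv2.resize(a,(600,420))[:225] if 0 else cv2.resize(a,(320,224)); print(a.shape)
"
```

```text
[ 0.5434 -0.1001  0.3378] [ 0.1182 -0.3119  0.7382] [-2.2534 -2.1872  0.0032] 0.3280571080805047 -271.7088493934553
[0.5094 0.1054 0.2378] 22
107 [0.5204 0.0939 0.2056] [0.5691 0.1093 0.2147] [-0.1028  0.1582]
(224, 320, 3)
```

View pics/w3.png

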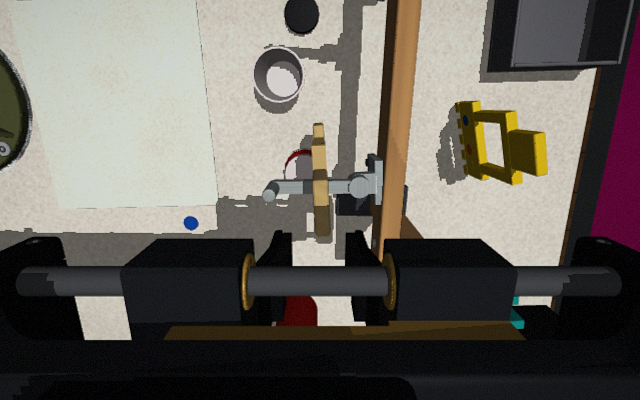

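View pics/t3.png

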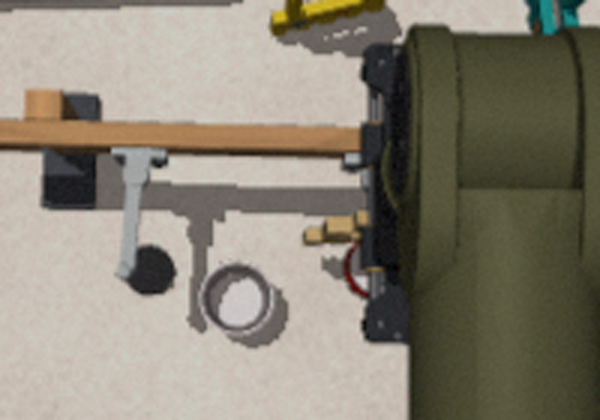

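Run:
```python
from h import *
np.set_printoptions(precision=4,suppress=True)
p=ctrl.get_image("wrist"); w=cloud(p);z=w[...,2]; print(p["position"])
b=(w[...,0]>.52)&(w[...,0]<.57)&(w[...,1]<-.02)&(w[...,1]>-.16)
m=b&(z>.262)&(z<.28); q=w[m]; print("tab top",len(q),q.min(0),q.max(0),q.mean(0),np.polyfit(q[:,1],q[:,0],1))
m=b&(z>.218)&(z<.232)&((w[...,1]>-.068)|(w[...,1]<-.122)); q=w[m]; print("shoulder",len(q),q.min(0),q.max(0),q.mean(0),np.polyfit(q[:,1],q[:,0],1))
m=(z>.232)&(z<.245)&(w[...,0]>.48)&(w[...,0]<.52)&(w[...,1]<-.06)&(w[...,1]>-.13); print("nose",m.sum(),w[m].mean(0))
m=(z>.206)&(z<.217)&(w[...,0]>.57)&(w[...,0]<.6)&(w[...,1]<-.06)&(w[...,1]>-.13); print("hinge",m.sum(),w[m].mean(0))
```

```text
[ 0.546  -0.0204  0.4991]
tab top 891 [ 0.5398 -0.1172  0.2621] [ 0.5527 -0.0734  0.2707] [ 0.5461 -0.0941  0.2682] [-0.0296  0.5433]
shoulder 260 [ 0.5393 -0.138   0.2181] [ 0.553  -0.0536  0.225 ] [ 0.5453 -0.0659  0.2225] [-0.0239  0.5437]
nose 155 [ 0.5022 -0.0924  0.2361]
hinge 400 [ 0.5809 -0.0941  0.2103]
```

Call:
{"method": "move_arm", "body": {
  "increments": "1 2 -15 0 0 1 170;1 2 -20 0 0 1 170;0.7 1.5 -20 0 0 1 170;0 0 -20 0 0 0 170;0 0 -18 0 0 0 170;0 0 -12 0 0 0 170;0 0 -5 0 0 0 170;0 0 0 0 0 0 170",
  "grip_force": 20
}}

```text
time: 12.17
position: [0.5464, -0.0897, 0.2279]
tool_rot: [-2.187, -2.253, 0.001]
ft_force: [-0.3, -0.2, 0.5]
grip_width: 0.332
grip_force: 0.0
```

Call:
{"method": "move_arm", "body": {
  "increments": "0 0 0 0 0 0 190;0 0 0 0 0 0 205;0 0 0 0 0 0 225;0 0 0 0 0 0 255;0 0 0 0 0 0 255;0 0 0 0 0 0 255;0 0 0 0 0 0 255;0 0 0 0 0 0 255"
}}

```text
time: 12.83
position: [0.5472, -0.091, 0.2294]
tool_rot: [2.19, 2.251, 0.0]
ft_force: [-1.6, 0.2, 4.6]
grip_width: 0.138
grip_force: 20.0
```

Call:
{"method": "move_arm", "body": {
  "increments": "0 0 2 0 0 0 255;0 0 4 0 0 0 255;0 0 6 0 0 0 255;0 0 7 0 0 0 255;0 0 7 0 0 0 255;0 0 7 0 0 0 255;0 0 5 0 0 0 255;0 0 2 0 0 0 255"
}}

```text
time: 13.5
position: [0.5475, -0.0909, 0.2698]
tool_rot: [2.19, 2.251, 0.001]
ft_force: [0.4, 0.8, -2.2]
grip_width: 0.135
grip_force: 20.0
```

Run:
```python
from h import *
np.set_printoptions(precision=4,suppress=True)
s=ctrl.get_state();print(s["position"],s["ft_force"],s["torque"],s["grip_width"])
p=ctrl.get_image("wrist"); w=cloud(p);z=w[...,2]
b=(w[...,0]>.515)&(w[...,0]<.57)&(w[...,1]<-.0)&(w[...,1]>-.07)
m=b&(z>.24)&(z<.28); q=w[m]; print("shoulder",len(q),q.min(0),q.max(0),np.median(q,0))
p=ctrl.get_image("scene"); save(p,"s4.png",(230,130,390,250),4)
```

```text
[ 0.5475 -0.0909  0.2698] [ 0.3703  0.8466 -2.1698] [-0.0183 -0.1626  0.0134] 0.13492585513648106
shoulder 827 [ 0.5409 -0.07    0.2401] [ 0.553  -0.0531  0.2651] [ 0.5472 -0.0593  0.2628]
```

View pics/s4.png

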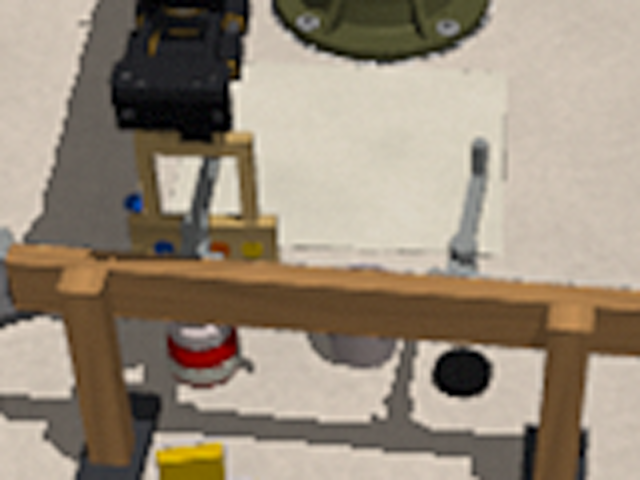

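Call:
{"method": "move_arm", "body": {
  "increments": "-5 0.2 0 0 0 0 255;-10 0.3 0 0 0 0 255;-13 0.3 0 0 0 0 255;-15 0.3 0 0 0 0 255;-15 0.3 0 0 0 0 255;-14 0.3 0 0 0 0 255;-9 0.3 0 0 0 0 255;-4 0 0 0 0 0 255"
}}

```text
time: 14.27
position: [0.4603, -0.089, 0.2682]
tool_rot: [-2.192, -2.251, 0.003]
ft_force: [0.6, -0.8, -2.3]
grip_width: 0.134
grip_force: 20.0
```

Call:
{"method": "move_arm", "body": {
  "increments": "0 8 0 0 0 0 255;0 20 0 0 0 -1 255;0 30 0 0 0 -1.2 255;0 35 0 0 0 -1.2 255;0 35 0 0 0 -1.2 255;0 35 0 0 0 -1.2 255;0 25 0 0 0 -1.2 255;0 15 0 0 0 -0.6 255"
}}

```text
time: 14.93
position: [0.4615, 0.1195, 0.2689]
tool_rot: [-2.329, -2.107, -0.003]
ft_force: [0.5, 0.6, -1.2]
grip_width: 0.138
grip_force: 20.0
```

Run:
```python
from h import *
np.set_printoptions(precision=4,suppress=True)
s=ctrl.get_state();print(s["position"],s["ft_force"],s["torque"],s["grip_width"],np.degrees(2*np.arctan2(s["tool_rot"][1],s["tool_rot"][0])))
p=ctrl.get_image("wrist"); w=cloud(p);z=w[...,2]
b=(w[...,0]>.43)&(w[...,0]<.49)&(w[...,1]<.18)&(w[...,1]>.05)
m=b&(z>.25)&(z<.275); q=w[m]; print("shoulder",len(q),q.min(0),q.max(0),np.median(q,0),np.polyfit(q[:,1],q[:,0],1))
m=(z>.232)&(z<.245)&(w[...,0]>.495)&(w[...,0]<.53)&(w[...,1]<.13)&(w[...,1]>.07); print("nose",m.sum(),w[m].mean(0))
m=(z>.206)&(z<.217)&(w[...,0]>.575)&(w[...,0]<.6)&(w[...,1]<.12)&(w[...,1]>.07); print("hinge",m.sum(),w[m].mean(0))
m=(z>.206)&(z<.217)&(w[...,0]>.525)&(w[...,0]<.57)&(w[...,1]<.12)&(w[...,1]>.07); q=w[m];print("arm",m.sum(),q.mean(0),np.polyfit(q[:,0],q[:,1],1))
save(p,"w5.png")
```

```text
[0.4615 0.1195 0.2689] [ 0.4947  0.598  -1.2009] [-0.0359 -0.085   0.0214] 0.13792010957301393 -275.73858008974656
shoulder 1258 [0.4482 0.1276 0.251 ] [0.4777 0.1575 0.275 ] [0.4644 0.1433 0.2624] [0.0675 0.4545]
nose 149 [0.5103 0.1104 0.2358]
hinge 770 [0.5876 0.0994 0.21  ]
arm 1043 [0.5474 0.1034 0.2085] [-0.1059  0.1614]
```

View pics/w5.png

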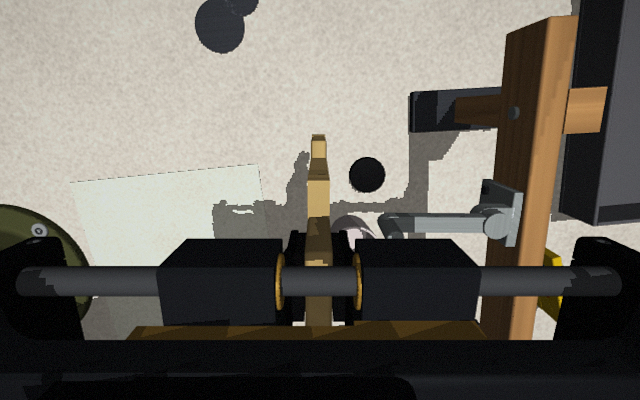

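Call:
{"method": "move_arm", "body": {
  "increments": "5 -0.7 0 0 0 0 255;10 -1.5 0 0 0 0 255;14 -2 0 0 0 0 255;15 -2.2 0 0 0 0 255;15 -2.2 0 0 0 0 255;14 -2 0 0 0 0 255;11 -1.6 0 0 0 0 255;6.5 -0.8 0 0 0 0 255"
}}

```text
time: 15.65
position: [0.5544, 0.0988, 0.2673]
tool_rot: [-2.337, -2.097, 0.0]
ft_force: [0.1, -0.9, -2.0]
grip_width: 0.137
grip_force: 20.0
```

Call:
{"method": "move_arm", "body": {
  "increments": "0 0 -3 0 0 0 255;0 0 -6 0 0 0 255;0 0 -7 0 0 0 255;0 0 -7 0 0 0 255;0 0 -6 0 0 0 255;0 0 -4 0 0 0 255;0 0 -2 0 0 0 255;0 0 0 0 0 0 255"
}}

```text
time: 16.32
position: [0.5521, 0.1009, 0.2331]
tool_rot: [2.335, 2.102, -0.001]
ft_force: [0.4, -0.7, -2.1]
grip_width: 0.137
grip_force: 20.0
```

Call:
{"method": "move_arm", "body": {
  "increments": "0 2.5 0 0 0 0 255;0 2.5 0 0 0 0 255;0 0 -1 0 0 0 255;0 0 -1 0 0 0 255;0 0 -1 0 0 0 255;0 0 -1 0 0 0 255;0 0 -1 0 0 0 255;0 0 0 0 0 0 255"
}}

```text
time: 16.98
position: [0.5525, 0.106, 0.2294]
tool_rot: [2.335, 2.101, -0.0]
ft_force: [-1.1, 0.2, 3.8]
grip_width: 0.136
grip_force: 20.0
```

Run:
```python
from h import *
np.set_printoptions(precision=4,suppress=True)
s=ctrl.get_state();print(s["position"],s["ft_force"],s["grip_width"])
p=ctrl.get_image("wrist"); w=cloud(p);z=w[...,2]
b=(w[...,0]>.52)&(w[...,0]<.575)&(w[...,1]<.18)&(w[...,1]>.123)
m=b&(z>.21)&(z<.24); q=w[m]; print("shoulder",len(q),q.min(0),q.max(0),np.median(q,0))
```

```text
[0.5525 0.106  0.2294] [-1.1002  0.2181  3.8421] 0.13575003393110366
shoulder 1062 [0.5489 0.123  0.2104] [0.5627 0.1439 0.24  ] [0.5553 0.1326 0.2226]
```

Call:
{"method": "move_arm", "body": {
  "increments": "0 0 1 0 0 0 255;0 0 0 0 0 0 215;0 0 0 0 0 0 200;0 0 0 0 0 0 180;0 0 0 0 0 0 170;0 0 0 0 0 0 170;0 0 0 0 0 0 170;0 0 0 0 0 0 170"
}}

```text
time: 17.7
position: [0.5525, 0.1061, 0.2295]
tool_rot: [2.335, 2.102, 0.0]
ft_force: [-0.6, -0.3, -0.6]
grip_width: 0.328
grip_force: 0.0
```

Call:
{"method": "move_arm", "body": {
  "increments": "0 0 3 0 0 0 170;0 0 8 0 0 0 170;0 0 12 0 0 0 170;0 0 20 0 0 0 170;0 0 25 0 0 0 170;0 0 25 0 0 0 170;0 0 15 0 0 0 170;0 0 0 0 0 0 170"
}}

```text
time: 18.37
position: [0.5541, 0.1072, 0.3424]
tool_rot: [2.332, 2.099, 0.009]
ft_force: [0.9, -0.5, 0.5]
grip_width: 0.331
grip_force: 0.0
```

Run:
```python
from h import *
np.set_printoptions(precision=4,suppress=True)
s=ctrl.get_state();print(s["position"],s["ft_force"],s["grip_width"],np.degrees(2*np.arctan2(s["tool_rot"][1],s["tool_rot"][0])))
p=ctrl.get_image("wrist"); w=cloud(p);z=w[...,2]
b=(w[...,0]>.52)&(w[...,0]<.58)&(w[...,1]<.18)&(w[...,1]>.04)
m=b&(z>.262)&(z<.28); q=w[m]; print("tab",len(q),q.min(0),q.max(0),q.mean(0))
for lo,hi in [(.123,.15),(.05,.08)]:
    m=b&(z>.216)&(z<.232)&(w[...,1]>lo)&(w[...,1]<hi); q=w[m]; print("shoulder",len(q),len(q) and np.median(q,0),len(q) and (q.min(0),q.max(0)))
p=ctrl.get_image("scene"); save(p,"s6.png",(240,130,440,270),3)
```

```text
[0.5541 0.1072 0.3424] [ 0.8881 -0.4551  0.5397] 0.33124161251124146 83.98416517584783
tab 823 [0.5449 0.0796 0.2625] [0.56   0.124  0.2704] [0.5526 0.1029 0.2683]
shoulder 325 [0.5557 0.133  0.2225] (array([0.5495, 0.123 , 0.2179]), array([0.5622, 0.1437, 0.2315]))
shoulder 5 [0.5518 0.0603 0.2229] (array([0.5424, 0.0599, 0.2221]), array([0.5536, 0.0609, 0.2236]))
```

View pics/s6.png

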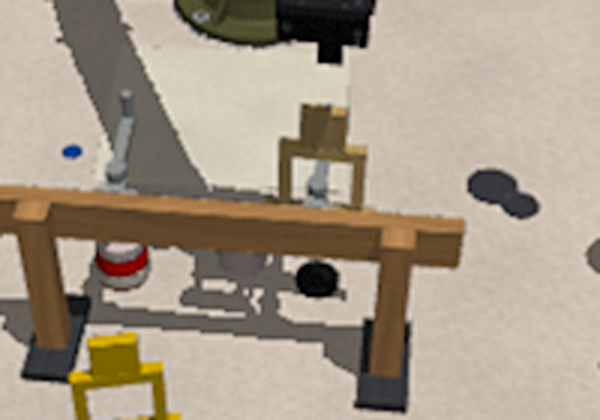

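Call:
{"method": "move_arm", "body": {
  "increments": "-6 -25 0 0 0 0.5 255;-6 -30 0 0 0 0.5 255;-6 -32 0 0 0 0.5 255;-6 -32 0 0 0 0.5 255;-6 -32 0 0 0 0.5 255;-6 -32 0 0 0 0.5 255;-6 -27 0 0 0 0.5 255;-6 -17 0 0 0 0.5 255"
}}

```text
time: 19.13
position: [0.5029, -0.1252, 0.3363]
tool_rot: [-2.264, -2.176, 0.003]
ft_force: [-0.5, 0.4, -0.3]
grip_width: 0.009
grip_force: 0.0
```

Call:
{"method": "move_arm", "body": {
  "increments": "0 0 -20 0 0 0 255;0 0 -28 0 0 0 255;0 0 -28 0 0 0 255;0 0 -20 0 0 0 255;0 0 -13 0 0 0 255;0 0 -8 0 0 0 255;0 0 0 0 0 0 255;0 0 0 0 0 0 255"
}}

```text
time: 19.8
position: [0.5047, -0.1208, 0.221]
tool_rot: [2.26, 2.182, 0.001]
ft_force: [0.1, -0.5, 0.2]
grip_width: 0.007
grip_force: 0.0
```

Run:
```python
from h import *
np.set_printoptions(precision=4,suppress=True)
s=ctrl.get_state();P=s["position"];print(P,s["ft_force"],s["grip_width"],np.degrees(2*np.arctan2(s["tool_rot"][1],s["tool_rot"][0])),s["joint_positions"])
p=ctrl.get_image("wrist"); w=cloud(p);z=w[...,2]
m=(z>.232)&(z<.245)&(w[...,0]>.48)&(w[...,0]<.525)&(w[...,1]<-.06)&(w[...,1]>-.105); print("nose",m.sum(),w[m].mean(0))
```

```text
[ 0.5047 -0.1208  0.221 ] [ 0.1043 -0.4773  0.2266] 0.006851606360950173 87.99058596310228 [ 1.2091  0.1435 -1.0976  1.7461  0.1312  1.3313  0.0494]
nose 481 [ 0.5018 -0.0921  0.2361]
```

Call:
{"method": "move_arm", "body": {
  "increments": "1 2 2 0 0 0 255;1 2 2 0 0 0 255;1 2 0 0 0 0 255;0 2 0 0 0 0 255;0 1.5 0 0 0 0 255;0 1.5 0 0 0 0 255;0 1.5 0 0 0 0 255;0 1.5 0 0 0 0 255"
}}

```text
time: 20.52
position: [0.5075, -0.1079, 0.2247]
tool_rot: [2.26, 2.18, -0.001]
ft_force: [-0.5, -2.7, 0.1]
grip_width: 0.004
grip_force: 1.3
```

Run:
```python
from h import *
H=np.array([.581,-.0945]); s=ctrl.get_state();P=s["position"][:2];print(s["position"],s["ft_force"])
q=P-H
for k in range(1,21):
    a=-np.radians(4.5); c,s=np.cos(a),np.sin(a)
    n=np.array([c*q[0]-s*q[1],s*q[0]+c*q[1]]); print(k,np.round((n-q)*1000,1),np.degrees(np.arctan2(n[1],n[0]))%360,n+H); q=n
```

```text
[ 0.50748443 -0.10786602  0.22471297] [-0.46541951 -2.70234011  0.08671528]
1 [-0.8  5.8] 185.80450963408288 [ 0.50666237 -0.10205685]
2 [-0.4  5.9] 181.30450963408288 [ 0.50629862 -0.09620109]
3 [0.1 5.9] 176.80450963408288 [ 0.50639543 -0.09033485]
4 [0.6 5.8] 172.30450963408288 [ 0.50695221 -0.08449428]
5 [1.  5.8] 167.80450963408288 [ 0.50796551 -0.0787154 ]
6 [1.5 5.7] 163.30450963408288 [ 0.5094291  -0.07303384]
7 [1.9 5.5] 158.80450963408288 [ 0.51133394 -0.06748463]
8 [2.3 5.4] 154.30450963408288 [ 0.5136683  -0.06210197]
9 [2.7 5.2] 149.80450963408288 [ 0.51641779 -0.05691906]
10 [3.1 5. ] 145.30450963408288 [ 0.51956544 -0.05196785]
11 [3.5 4.7] 140.80450963408288 [ 0.52309185 -0.04727886]
12 [3.9 4.4] 136.30450963408288 [ 0.52697529 -0.042881  ]
13 [4.2 4.1] 131.8045096340829 [ 0.53119181 -0.0388014 ]
14 [4.5 3.7] 127.30450963408288 [ 0.53571542 -0.03506519]
15 [4.8 3.4] 122.80450963408288 [ 0.54051822 -0.03169542]
16 [5.1 3. ] 118.30450963408288 [ 0.5455706  -0.02871286]
17 [5.3 2.6] 113.80450963408288 [ 0.55084141 -0.02613591]
18 [5.5 2.2] 109.30450963408288 [ 0.55629817 -0.02398043]
19 [5.6 1.7] 104.80450963408288 [ 0.56190722 -0.02225974]
20 [5.7 1.3] 100.30450963408288 [ 0.56763398 -0.02098443]
```

Call:
{"method": "move_arm", "body": {
  "increments": "-0.8 5.8 0 0 0 -4.5 255;-0.4 5.9 0 0 0 -4.5 255;0.1 5.9 0 0 0 -4.5 255;0.6 5.8 0 0 0 -4.5 255;1 5.8 0 0 0 -4.5 255;1.5 5.7 0 0 0 -4.5 255;1.9 5.5 0 0 0 -4.5 255;2.3 5.4 0 0 0 -4.5 255"
}}

```text
time: 21.18
position: [0.5136, -0.0619, 0.2247]
tool_rot: [2.826, 1.369, -0.001]
ft_force: [0.2, -3.1, 0.9]
grip_width: 0.008
grip_force: 1.3
```

Call:
{"method": "move_arm", "body": {
  "increments": "2.7 5.2 0 0 0 -4.5 255;3.1 5 0 0 0 -4.5 255;3.5 4.7 0 0 0 -4.5 255;3.9 4.4 0 0 0 -4.5 255;4.2 4.1 0 0 0 -4.5 255;4.5 3.7 0 0 0 -4.5 255;4.8 3.4 0 0 0 -4.5 255;0 0 0 0 0 0 255"
}}

```text
time: 21.85
position: [0.5403, -0.03, 0.2243]
tool_rot: [-3.091, -0.556, 0.001]
ft_force: [-0.7, 0.8, 1.2]
grip_width: 0.004
grip_force: 0.0
```

Run:
```python
from h import *
np.set_printoptions(precision=4,suppress=True)
s=ctrl.get_state();P=s["position"];print(P,s["ft_force"],np.degrees(2*np.arctan2(s["tool_rot"][1],s["tool_rot"][0])))
p=ctrl.get_image("scene"); save(p,"s7.png",(230,130,430,270),3)
```

```text
[ 0.5403 -0.03    0.2243] [-0.7235  0.8087  1.1518] -339.59714602139275
```

View pics/s7.png

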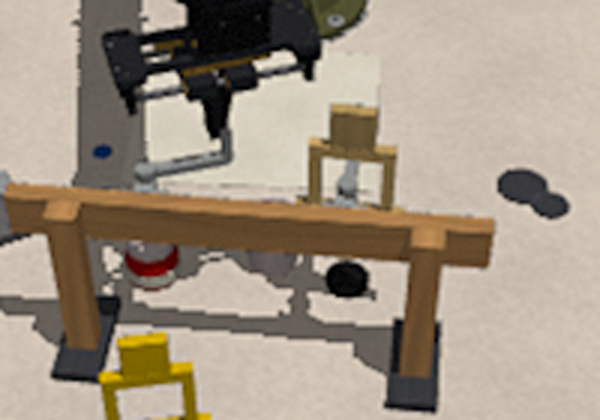

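Call:
{"method": "move_arm", "body": {
  "increments": "2.2 1.3 0 0 0 -2 255;2.3 1.2 0 0 0 -2 255;2.3 1.1 0 0 0 -2 255;2.4 1.1 0 0 0 -2 255;2.4 1 0 0 0 -2 255;2.4 0.9 0 0 0 -2 255;0 0 0 0 0 0 255;0 0 0 0 0 0 255"
}}

```text
time: 22.57
position: [0.5536, -0.0231, 0.2243]
tool_rot: [-3.131, -0.237, 0.002]
ft_force: [-2.6, 1.2, 0.9]
grip_width: 0.0
grip_force: 1.0
```

Call:
{"method": "move_arm", "body": {
  "increments": "1 0.3 0 0 0 -0.8 255;1 0.3 0 0 0 -0.8 255;1 0.3 0 0 0 -0.8 255;1 0.3 0 0 0 -0.8 255;0 0 0 0 0 0 255;0 0 0 0 0 0 255;0 0 0 0 0 0 255;0 0 0 0 0 0 255"
}}

```text
time: 23.23
position: [0.5584, -0.023, 0.2245]
tool_rot: [3.138, 0.145, 0.0]
ft_force: [-2.3, 1.1, -0.7]
grip_width: 0.004
grip_force: 1.1
```

Call:
{"method": "move_arm", "body": {
  "increments": "1 0.3 0 0 0 -0.8 255;1 0.3 0 0 0 -0.8 255;1 0.3 0 0 0 -0.8 255;1 0.3 0 0 0 -0.8 255;0 0 0 0 0 0 255;0 0 0 0 0 0 255;0 0 0 0 0 0 255;0 0 0 0 0 0 255"
}}

```text
time: 23.9
position: [0.5622, -0.0218, 0.2245]
tool_rot: [3.141, 0.057, -0.001]
ft_force: [-3.4, 0.7, 0.4]
grip_width: 0.007
grip_force: 1.9
```

Call:
{"method": "move_arm", "body": {
  "increments": "1 0.2 0 0 0 -0.8 255;1 0.2 0 0 0 -0.8 255;1 0.2 0 0 0 -0.8 255;1 0.2 0 0 0 -0.8 255;0 0 0 0 0 0 255;0 0 0 0 0 0 255;0 0 0 0 0 0 255;0 0 0 0 0 0 255"
}}

```text
time: 24.57
position: [0.5623, -0.0211, 0.2244]
tool_rot: [3.139, -0.031, -0.015]
ft_force: [-15.7, -0.4, 8.2]
grip_width: 0.004
grip_force: 7.9
```

Call:
{"method": "move_arm", "body": {
  "increments": "0 0 0 0 0 0 255;0 0 0 0 0 0 255;0 0 0 0 0 0 255;0 0 0 0 0 0 255;0 0 0 0 0 0 255;0 0 0 0 0 0 255;0 0 0 0 0 0 255;0 0 0 0 0 0 255"
}}

```text
time: 25.23
position: [0.5623, -0.0212, 0.2243]
tool_rot: [3.139, -0.031, -0.015]
ft_force: [-15.8, -1.5, 7.4]
grip_width: 0.007
grip_force: 7.9
```

Call:
{"method": "move_arm", "body": {
  "increments": "-2 0 0 0 0 0 255;-5 0 0 0 0 0 255;-10 0 0 0 0 0 255;-12 0 0 0 0 0 255;-10 0 5 0 0 0 255;-5 0 25 0 0 0 255;-5 0 35 0 0 0 255;-5 0 35 0 0 0 255"
}}

```text
time: 25.9
position: [0.5127, -0.0212, 0.3259]
tool_rot: [3.14, -0.032, 0.004]
ft_force: [0.9, -0.7, -0.6]
grip_width: 0.006
grip_force: 0.0
```

Call:
{"method": "move_arm", "body": {
  "increments": "-5 -20 20 0 0 0 255;-5 -35 10 0 0 0 255;-5 -38 0 0 0 0 255;-5 -38 0 0 0 0 255;-5 -38 0 0 0 0 255;-5 -38 0 0 0 0 255;0 -20 0 0 0 0 255;0 0 0 0 0 0 255"
}}

```text
time: 26.57
position: [0.4814, -0.2551, 0.3541]
tool_rot: [3.139, -0.046, 0.002]
ft_force: [0.0, 0.2, -1.4]
grip_width: 0.001
grip_force: 0.0
```

Run:
```python
from h import *
np.set_printoptions(precision=4,suppress=True)
s=ctrl.get_state();print(s["position"],s["ft_force"],s["time"])
p=ctrl.get_image("top"); w=cloud(p);z=w[...,2]
def rg(n,x0,x1,y0,y1,z0,z1):
    m=(z>z0)&(z<z1)&(w[...,0]>x0)&(w[...,0]<x1)&(w[...,1]>y0)&(w[...,1]<y1);q=w[m];print(n,len(q),len(q) and (q.mean(0),q.min(0),q.max(0)))
rg("used nose",.54,.61,-.05,.03,.225,.245)
rg("spare nose",.48,.53,.08,.13,.228,.245)
rg("tab",.52,.58,.06,.15,.262,.28)
rg("jar",.48,.56,-.15,-.07,.05,.07)
rg("cup",.44,.55,-.03,.06,.055,.075)
```

```text
[ 0.4814 -0.2551  0.3541] [ 0.0237  0.1984 -1.4298] 26.5667
used nose 22 (array([ 0.5773, -0.0155,  0.2375]), array([ 0.5723, -0.021 ,  0.2255]), array([ 0.5821, -0.0115,  0.2429]))
spare nose 22 (array([0.5097, 0.1055, 0.2372]), array([0.5046, 0.1001, 0.2288]), array([0.5141, 0.1117, 0.2428]))
tab 104 (array([0.5512, 0.1001, 0.2703]), array([0.5435, 0.0786, 0.2632]), array([0.5579, 0.1223, 0.2757]))
jar 303 (array([ 0.521 , -0.1113,  0.061 ]), array([ 0.4957, -0.1369,  0.0509]), array([ 0.5472, -0.0856,  0.0694]))
cup 109 (array([0.4941, 0.018 , 0.0644]), array([ 0.4607, -0.0142,  0.0562]), array([0.5255, 0.0508, 0.0704]))
```

```bash
python3 -c "
from bench import ctrl
print(ctrl.close_job())"
```

```text
the job is handed in; nothing more can be done
None
```

The job is handed in at about 27 s: the spare hook was pressed out at roughly 17 N, the plywood spreader hangs on it, and the emptied hook is folded and was pressed home at about 17 N; no verdict was returned.

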